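# Set up the bridge test stand

### The arm

A 7-joint arm with a two-finger parallel gripper is mounted at the origin on the work surface. World frame = base frame: x ahead of the robot, y to its left, z up, the work surface at z = 0. Lengths are in mm, angles in rad, forces in N, time in s.
With the tool pointing down it reaches from about 425 to 925 mm from the base axis. Payload 6.8 kg.
Tool frame: the origin (TCP) lies on the centre line of the jaws, within the pads' length; the fingertips stand robot.tip_extent ahead of it and the grasp point (between the pads) lies 8 mm behind it (robot.tip_extent is the distance from the TCP to the fingertips, in mm); z points along the fingers, y is the line along which they close (so a half turn about z gives the same grasp; the last joint's range is limited). The gripper opens to 85 mm and grips with 20 to 120 N. Pads are 22 mm wide; open, the fingers measure 114 mm over their backs; the gripper's body (76 mm by 85 mm) begins 54 mm behind the grasp point. The pads swing forward as they close: fully open they stand 13 mm farther back than shut.
Start: joints at [1.21, 0.477, 0.022, 1.555, -0.011, 1.109, -0.083], TCP at [168.836, -653.56, 242.308] pointing down, gripper open.
Joint ranges: [-2.96, 2.96], [-0.34, 2.1], [-1.41, 1.46], [0.24, 2.44], [-1.37, 4.51], [0.17, 1.92], [-2.96, 2.96]. Speed limits (rad/s): [2.39, 2.39, 3.14, 3.14, 3.14, 3.14, 3.14].

### API

Orientations are given as a rotation vector (axis times angle).
In Python, from plant import robot gives the robot as it stands.
- The arm moves only by the tool arm_command, never from a script. Its argument "rows" is a list that holds one entry, the list of rows, each a list of 6 numbers: the shift along the world's x, y, z each as a share of 500 mm, from -1 to 1, then the turn, a rotation vector about the world's x, y, z each as a share of 45 degrees, from -1 to 1. In form: [[[tx, ty, tz, ax, ay, az], ...]]. A call has 1 to 8 rows; each row is the pose to reach, as a shift and turn from the pose commanded when the call began; what a row does not reach only later rows make up. A row lasts 1/12 s, in which the tool goes at most 41.7 mm and 7.16 degrees, less where a joint would pass 70% of its speed; a pose out of reach is approached as far as the arm can. A call with a number of a shift or a turn outside -1 to 1 is refused whole. A call with a gripper value outside its range is refused whole. "gripper" is the opening, from 0 (shut) to 1 (fully open), set as the call begins (left out, the last holds). The fingers move at their own pace and stop on an object; "squeeze" is the grip in N (left out, the last holds). Time passes only in rows, so rows that repeat a pose let the fingers close. It gives the time, the measured TCP pose, the force, the opening and the grip force at its end, in the units of the state.
- robot.read_state(): the state, without advancing time (a new reading comes with each control period).
- robot.grab_frame(name): name is "side" or "top" or "wrist"; returns the picture (400x640x3 uint8, red, green, blue); there is no depth.
- robot.get_calibration(name): a dict with "mtx" (3x3 intrinsics, pixels), "rvec" (rotation vector, rad) and "tvec" (3), from world to camera coordinates, as OpenCV has them; the wrist camera has in their place "T_tool_cam" (4x4, takes a point from camera to tool coordinates, whose origin is the TCP and whose axes are the flange's). Camera axes: x right, y down, z forward; pixel columns grow to the right and rows downward; lengths in mm; the calibration is good to about 2 mm. The wrist camera is an equidistant fisheye: a pixel r from the principal point sees the ray r / f radians off the axis. A picture is of the moment at which its call begins: read the wrist's pose just before it. get_calibration takes no time and is no camera call.
- robot.hand_in(): hands the job in; it is judged then, once.
Trained networks look in the newest picture that a camera, given by its name, has taken for a name from the list of things; names that differ only in an ending like _2 or _b are one class to them, and where a whole thing is asked for, a point or a joint stands for the part that bears it (a point fixed in the world has none). Each returns a list of dicts, best first, with "score" (0 to 1); they miss things now and then, are a little off and sometimes report something else, mostly with a low value. They report only what shows in the picture. A call takes as long as a camera call. They do not tell look-alikes from the thing itself.
- robot.look_for(thing, camera): "location" ([row, column] in pixels, amid what is visible of it).
- robot.tip_of(thing, camera): "location" ([row, column] in pixels: a listed point, or the origin of a listed thing).
The state is a dict: "time": time; "joint_positions": joint angles; "qd": joint speeds; "joint_efforts": joint torques, N m; "tool_pos": TCP position; "eef_rot": TCP orientation; "wrist_force": force on the tool from outside, world axes, zero at the start; "moment": the same for the moment, N m; "gripper_width": opening from 0.0 (shut) to 1.0 (fully open); "finger_force": force on a finger pad.
Only numpy, scipy, OpenCV 4.12 (cv2) and the standard library are available. Lean on these libraries where they do the work, as an engineer would, in place of code of your own. Each camera call takes 0.05 s, during which the arm holds its last target. There are 200 camera calls.

### The job

Get the folding test stand ready for the model bridge: first put the sanding block that was left on the stand down inside the cardboard tray, then swing both folded legs of the stand up until each clicks fully home, and finally lay the wooden bridge, deck down, across the tops of the two raised legs, centred on the stand and in line with it. Do not disturb the cup, the glue bottle or the phone stand.

Things in the scene. Friction and masses are not known exactly. Their poses are not given: they have to be found in the camera images.
- stand: Aluminium folding test stand, does not move on the table; plate 370 x 120 x 6 mm with two raised edge rails (8 mm thick, top 32 mm above the table) along its long sides, ends open. Origin: centre of its underside on the table. x: along its length, y: across, z up.
- leg_a (a joint): Opening angle of the U-shaped steel leg at the stand's -x half. 0: folded flat, pointing to the stand's -x end; it swings up towards the middle; 1.60: stop, just past upright. A sprung plunger resists from about 0.9 rad (about 5 N at the crossbar), goes over centre at about 1.38 rad, past 1.45 rad drives the leg to its stop and holds it; released before that, the leg falls back.
- leg_b (a joint): The same for the like leg at the stand's +x half (folded, it points to the stand's +x end and swings up towards the middle).
- leg_a_hinge (a point): Hinge axis of leg_a at the stand's mid-width: 65 mm from the stand's centre towards -x, 24 mm above the table. The axis runs along the stand's y. Fixed to the stand, same axes as the stand.
- leg_b_hinge (a point): The same for leg_b, 65 mm from the centre towards +x.
- leg_a_bar (a point): Centre of the round crossbar at the free end of leg_a: bar 10 mm in diameter, 84 mm long between the two 10 mm side bars, along the stand's y, 100 mm from the hinge axis. Folded, it lies 24 mm above the table with free space round it (plate top at 6 mm). It can turn in a light pinch. The point turns with the leg.
- leg_b_bar (a point): The same for leg_b.
- stand_rest (a point): Point above the stand's centre, 129 mm above the table, midway between the tops of the two raised crossbars (130 mm apart): where the middle of the bridge's underside goes. Same axes as the stand.
- bridge: Wooden model truss bridge, 190 mm long (x), 46 mm wide (y), 45 mm high, 70 to 140 g: flat deck 5 mm thick below, two side trusses, 150 mm long where they can be gripped, outer faces 46 mm apart. Origin: centre of its underside, z up. Starts standing on the table.
- block: Sanding block, dark wood and cork, 50 (x) x 124 (y) x 30 (z) mm, 100 to 200 g, lying across the stand's two rails over a leg or between the legs. Origin: centre of its underside; x then lies along the stand.
- block_center (a point): Centre of the sanding block, 15 mm above its underside.
- tray: Open cardboard tray, 125 (x) x 180 (y) x 40 (z) mm outside, walls and floor 5 mm, loose, 0.6 kg. Origin: centre of its underside.
- cup: Takeaway cup with lid, 80 mm across, 110 mm high, standing near one end of the stand; bystander. Origin: centre of its underside.
- glue: White glue bottle with black cap, 40 mm across, 120 mm high, standing near the other end; bystander. Origin: centre of its underside.
- phonestand: Black phone charging stand, round foot 84 mm across, leaning back plate 70 mm wide, 124 mm high; bystander. Origin: centre of its underside.
Mind the look-alikes: they are no part of the job. What is shaped like the block but green or purple is not meant.

How it is judged (in metres and radians):
On the way, in this order (a step that is already met when the one before it is completed fails the run):
1. the sanding block lies in the tray (height (world z) of block_center below 0.034 m and horizontal distance between block_center and tray below 0.06 m and linear speed of block below 0.03 m/s), for 0.2 s.
2. both legs are swung up and seated at their stops (value of joint each of leg_a, leg_b above 1.5 rad), for 0.2 s.
At the end, for the whole second after the job is handed in: Block at rest in the tray (centre below 34 mm, within 60 mm of the tray's centre); both legs over 1.5 rad; bridge at rest deck down on both crossbars, middle within 20 mm of the stand's centre, bar height within 6 mm, level within 0.08 rad, in line with the stand within 0.14 rad (all of step 1 and all of step 2 and horizontal distance between bridge and stand_rest below 0.02 m and angle between the x axis of bridge and the x axis of stand_rest, either way round below 0.14 rad and z of bridge in the frame of stand_rest between -0.006 and 0.006 m and angle between bridge's own z axis and vertical below 0.08 rad and linear speed of bridge below 0.02 m/s); the robot touches nothing.
It fails at once if the cup, glue bottle or phone stand is shifted more than 30 mm or tipped over (distance of any of cup, glue, phonestand from where it was at the start of the episode above 0.03 m or angle between any of cup, glue, phonestand's own z axis and vertical above 0.5 rad).
It also fails if it takes over 72 s, if anything falls off the work surface, if the arm or the gripper's body presses on something with over 40 N, if the wrist force passes 120 N, or if a joint passes its speed limit or range.

## Working session

There is one attempt and no reset: what is moved stays moved. The work goes in short steps, Python scripts to look and compute and a tool call to move; the robot and the scene stay as the last step left them, time stands still between calls to the robot, and variables do not carry over. Pictures are saved under pics/ and viewed, at most 10 in all, crops included, and the job is handed in when it is done.

Besides the shell and the picture viewer there is one more tool, called after "Emit:" as a command line: name --argument value ..., lists and objects as JSON in quotes. arm_command: Moves the arm, as the interface text tells. Shift numbers are shares of 500 mm and turn numbers shares of 45 degrees, none past 1 either way. Its arguments: {"type":"object","properties":{"rows":{"type":"array","items":{"type":"array","items":{"type":"array","items":{"type":"number","minimum":-1,"maximum":1}}}},"gripper":{"type":"number"},"squeeze":{"type":"number"}},"required":["rows"]}

```bash
ls; mkdir -p pics
cat > h.py <<'E'
import numpy as np, cv2
from scipy.spatial.transform import Rotation as R
from plant import robot
def cal(c):
    k=robot.get_calibration(c); return np.array(k["mtx"],float),np.array(k["rvec"],float).reshape(3),np.array(k["tvec"],float).reshape(3)
def ray(c,rc):
    K,rv,t=cal(c); Rm=cv2.Rodrigues(rv)[0]
    d=Rm.T@np.linalg.inv(K)@np.array([rc[1],rc[0],1.0]); return -Rm.T@t,d
def onz(c,rc,z):
    o,d=ray(c,rc); return o+d*(z-o[2])/d[2]
def proj(c,P):
    K,rv,t=cal(c); p=cv2.projectPoints(np.array(P,float).reshape(-1,1,3),rv,t,K,None)[0].reshape(-1,2); return p[:,::-1]
E
python3 - <<'E'
from h import *
s=robot.read_state(); print({k:np.round(v,3) for k,v in s.items()}, robot.tip_extent)
for c in ("side","top"):
    f=robot.grab_frame(c); cv2.imwrite(f"pics/{c}0.png",f[:,:,::-1])
    o,_=ray(c,(200,320)); print(c,o.round())
    for t,z in (("stand",0),("leg_a_hinge",24),("leg_b_hinge",24),("leg_a_bar",24),("leg_b_bar",24),("bridge",0),("block_center",47),("block",32),("tray",0),("cup",0),("glue",0),("phonestand",0)):
        for r in robot.tip_of(t,c)[:3]: print(c,t,round(r["score"],2),np.round(r["location"]),onz(c,r["location"],z).round())
E
```

```text
pics
{'time': np.float64(0.0), 'joint_positions': array([ 1.21 ,  0.478,  0.022,  1.556, -0.011,  1.109, -0.083]), 'qd': array([ 0.001, -0.001, -0.001,  0.001, -0.001, -0.   , -0.001]), 'joint_efforts': array([-0.0000e+00, -5.9646e+01,  1.6080e+00, -2.8120e+01,  1.2000e-02,
        9.0000e-03,  0.0000e+00]), 'tool_pos': array([ 168.657, -653.008,  241.328]), 'eef_rot': array([-3.115e+00, -3.960e-01,  1.000e-03]), 'wrist_force': array([ 0.193, -0.258, -0.368]), 'moment': array([ 0.016, -0.042,  0.033]), 'finger_force': np.float64(0.0), 'gripper_width': np.float64(0.997)} 11.0
side [ 379. -590.  817.]
side stand 0.61 [206. 368.] [637.  -1.   0.]
side leg_a_hinge 0.66 [223. 372.] [624. -72.  24.]
side leg_a_hinge 0.41 [301. 416.] [ 662. -287.   24.]
side leg_b_hinge 0.62 [180. 360.] [629.  71.  24.]
side leg_a_bar 0.93 [254. 387.] [ 635. -166.   24.]
side leg_b_bar 0.94 [152. 351.] [631. 179.  24.]
side bridge 0.69 [219. 296.] [440. -11.   0.]
side block_center 0.81 [367. 220.] [ 246. -357.   47.]
side block_center 0.81 [151. 213.] [244. 229.  47.]
side block_center 0.63 [199. 372.] [63
[... 568 characters left out ...]
_bar 0.88 [148. 371.] [ 641. -160.   24.]
top leg_a_bar 0.45 [143. 313.] [659.   3.  24.]
top leg_b_bar 0.72 [153. 257.] [632. 163.  24.]
top bridge 0.71 [220. 316.] [444.  -1.   0.]
top bridge 0.35 [146. 314.] [656.   1.   0.]
top block_center 0.87 [295. 222.] [244. 256.  47.]
top block_center 0.67 [148. 321.] [641. -19.  47.]
top block_center 0.64 [289. 444.] [ 247. -343.   47.]
top block 0.79 [156. 320.] [621. -15.  32.]
top block 0.67 [292. 223.] [250. 255.  32.]
top block 0.6 [288. 444.] [ 251. -345.   32.]
top tray 0.95 [226. 225.] [430. 257.   0.]
top cup 0.98 [146. 221.] [659. 268.   0.]
top glue 0.54 [139. 410.] [ 673. -275.    0.]
top phonestand 0.72 [222. 416.] [ 431. -283.    0.]
```

View pics/side0.png

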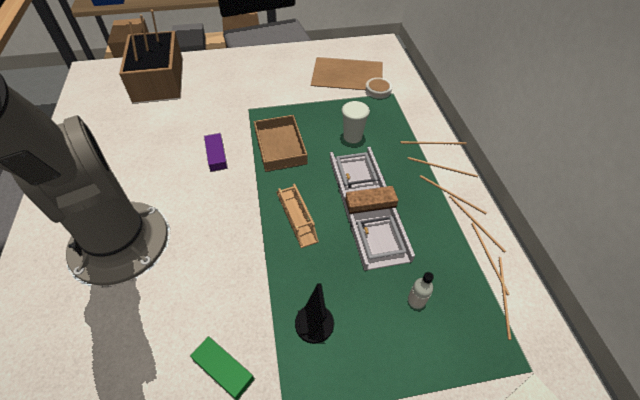

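View pics/top0.png

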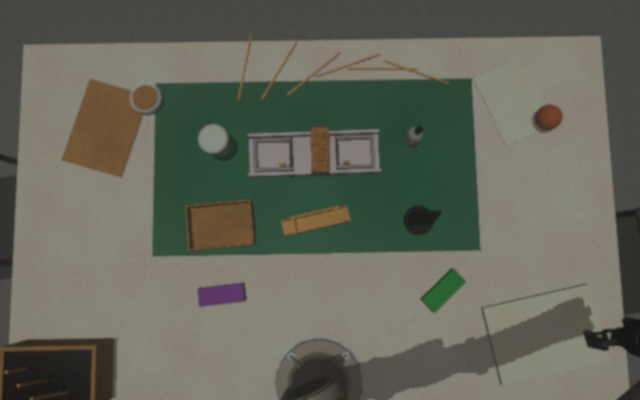

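```bash
cat >> h.py <<'E'
def blob(img,roi,lo,hi,c,z,k=3):
    r0,r1,c0,c1=roi; h=cv2.cvtColor(img[r0:r1,c0:c1],cv2.COLOR_BGR2HSV)
    m=cv2.inRange(h,np.array(lo),np.array(hi)); m=cv2.morphologyEx(m,cv2.MORPH_CLOSE,np.ones((k,k)))
    n,l,st,_=cv2.connectedComponentsWithStats(m); i=1+np.argmax(st[1:,4])
    p=np.argwhere(l==i)+[r0,c0]
    w=np.array([onz(c,q,z)[:2] for q in p],np.float32); 
    (x,y),(a,b),th=cv2.minAreaRect(w); 
    if a<b: a,b,th=b,a,th+90
    return dict(n=len(p),c=np.round((x,y),1),size=np.round((a,b),1),longdir=round((th+90)%180-90,1))
E
python3 - <<'E'
from h import *
t=cv2.imread("pics/top0.png"); s=cv2.imread("pics/side0.png")
hs=cv2.cvtColor(t,cv2.COLOR_BGR2HSV)
for p in ((150,320),(135,320),(220,316),(226,225),(204,225),(152,300),(133,300),(120,300)): print(p,hs[p])
print("block top",blob(t,(115,185,300,340),(0,90,40),(25,255,255),"top",62))
print("bridge",blob(t,(200,245,270,365),(5,60,80),(30,255,255),"top",40))
print("tray",blob(t,(190,260,175,265),(0,60,30),(30,255,255),"top",40))
# stand: non-green in roi
print("stand",blob(t,(118,190,238,395),(0,0,60),(180,80,255),"top",32,9))
x=t[120:185,240:390]; cv2.imwrite("pics/c1.png",cv2.resize(x,(790,342),interpolation=cv2.INTER_CUBIC))
E
```

```text
(150, 320) [ 16 138 100]
(135, 320) [ 16 134 103]
(220, 316) [ 17 137 134]
(226, 225) [ 17 137 106]
(204, 225) [ 17 131  74]
(152, 300) [  3  18 130]
(133, 300) [ 10  13 118]
(120, 300) [70 97 71]
block top {'n': 780, 'c': array([632.3, -13.4]), 'size': array([125.3,  46.8]), 'longdir': -1.0}
bridge {'n': 1205, 'c': array([441.7,   1.6]), 'size': array([187.2,  49.6]), 'longdir': -78.0}Traceback (most recent call last):
  File "<stdin>", line 7, in <module>
  File "h.py", line 18, in blob
    w=np.array([onz(c,q,z)[:2] for q in p],np.float32);
                ~~~^^^^^^^
  File "h.py", line 10, in onz
    o,d=ray(c,rc); return o+d*(z-o[2])/d[2]
        ~~~^^^^^^
  File "h.py", line 7, in ray
    K,rv,t=cal(c); Rm=cv2.Rodrigues(rv)[0]
           ~~~^^^
  File "h.py", line 5, in cal
    k=robot.get_calibration(c); return np.array(k["mtx"],float),np.array(k["rvec"],float).reshape(3),np.array(k["tvec"],float).reshape(3)
ValueError: time passes only in moves, steps and waits
```

```bash
sed -i 's/^def cal/import functools\n@functools.lru_cache(None)\ndef cal/' h.py
python3 - <<'E'
from h import *
t=cv2.imread("pics/top0.png")
print("block top",blob(t,(115,185,300,340),(0,90,40),(25,255,255),"top",62))
print("tray",blob(t,(190,260,175,265),(0,60,30),(30,255,255),"top",40))
print("stand",blob(t,(118,190,238,395),(0,0,60),(180,80,255),"top",32,9))
x=t[120:185,240:390]; cv2.imwrite("pics/c1.png",cv2.resize(x,(790,342),interpolation=cv2.INTER_CUBIC))
E
```

```text
block top {'n': 780, 'c': array([632.3, -13.4]), 'size': array([125.3,  46.8]), 'longdir': -1.0}
tray {'n': 3104, 'c': array([432.2, 263.5]), 'size': array([184.5, 126.5]), 'longdir': -85.5}
stand {'n': 5378, 'c': array([635.4,   2.9]), 'size': array([377. , 141.6]), 'longdir': -89.2}
```

View pics/c1.png

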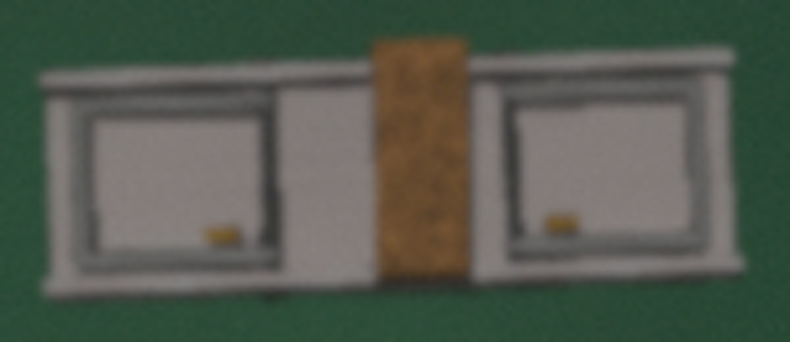

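Run:
```python
from h import *
P=lambda x,y:(120+y/342*65-.5+.0,240+x/790*150-.5)
c=[onz("top",P(*q),32)[:2] for q in ((40,73),(45,297),(745,272),(735,48))]
c=np.array(c);print(c.round(1)); print("centre",c.mean(0), "len",np.linalg.norm(c[3]-c[0]),np.linalg.norm(c[2]-c[1]),"wid",np.linalg.norm(c[1]-c[0]))
d=(c[3]-c[0]+c[2]-c[1]); print("dir",np.degrees(np.arctan2(d[1],d[0])))
print("block",np.mean([onz("top",P(*q),62)[:2] for q in ((375,40),(468,40),(468,275),(378,278))],0))
for q in ((85,180),(698,165)): print("bar",onz("top",P(*q),28))
k=robot.get_calibration("wrist"); print({a:np.round(b,3) for a,b in k.items()})
```

```text
[[ 687.9  189. ]
 [ 567.   186.6]
 [ 573.9 -183.8]
 [ 695.3 -182.2]]
centre [631.02127949   2.41128499] len 371.33295730401335 370.4645315011177 wid 120.99609460858467
dir -88.89261826386883
block [632.08561161 -13.83908691]
bar [630.28881883 165.78383149  28.        ]
bar [ 632.82578305 -161.02639293   28.        ]
{'mtx': array([[309.707,   0.   , 320.824],
       [  0.   , 309.707, 198.138],
       [  0.   ,   0.   ,   1.   ]]), 'T_tool_cam': array([[  -0.   ,   -0.951,   -0.31 ,   79.421],
       [   1.   ,   -0.   ,    0.   ,    0.215],
       [  -0.   ,   -0.31 ,    0.951, -132.07 ],
       [   0.   ,    0.   ,    0.   ,    1.   ]])}
```

Emit:
arm_command --rows '[[[0.31,0.42,0,0,0,-0.276],[0.31,0.42,0,0,0,-0.276],[0.31,0.42,0,0,0,-0.276],[0.31,0.42,0,0,0,-0.276],[0.31,0.42,0,0,0,-0.276],[0.31,0.42,0,0,0,-0.276],[0.31,0.42,0,0,0,-0.276],[0.31,0.42,0,0,0,-0.276]]]' --gripper 1

```text
time: 1.97
tool_pos: [327.3, -439.9, 242.6]
eef_rot: [-3.14, -0.068, -0.002]
wrist_force: [-0.9, 0.1, -0.1]
gripper_width: 0.999
finger_force: 0.0
```

Emit:
arm_command --rows '[[[0.31,0.42,0,0,0,0],[0.31,0.42,0,0,0,0],[0.31,0.42,0,0,0,0],[0.31,0.42,0,0,0,0],[0.31,0.42,0,0,0,0],[0.31,0.42,0,0,0,0],[0.31,0.42,0,0,0,0],[0.31,0.42,0,0,0,0]]]'

```text
time: 2.63
tool_pos: [481.2, -230.8, 242.5]
eef_rot: [-3.14, -0.066, -0.002]
wrist_force: [0.4, -0.3, 0.3]
gripper_width: 1.001
finger_force: 0.0
```

Emit:
arm_command --rows '[[[0.31,0.42,0,0,0,0],[0.31,0.42,0,0,0,0],[0.31,0.42,0,0,0,0],[0.31,0.42,0,0,0,0],[0.31,0.42,0,0,0,0],[0.31,0.42,0,0,0,0],[0.31,0.42,0,0,0,0],[0.31,0.42,0,0,0,0]]]'

```text
time: 3.3
tool_pos: [635.4, -21.4, 241.8]
eef_rot: [-3.14, -0.062, -0.001]
wrist_force: [-0.6, -0.2, 0.8]
gripper_width: 0.999
finger_force: 0.0
```

```bash
cat >> h.py <<'E'
def won(s,rc,z):
    k=robot.get_calibration("wrist"); K=np.array(k["mtx"]);T=np.array(k["T_tool_cam"])
    u=np.array([rc[1]-K[0,2],rc[0]-K[1,2]]); r=np.hypot(*u); th=r/K[0,0]
    d=np.r_[u/r*np.sin(th),np.cos(th)]; M=R.from_rotvec(s["eef_rot"]).as_matrix()
    d=M@T[:3,:3]@d; o=M@T[:3,3]+np.array(s["tool_pos"]); return o+d*(z-o[2])/d[2]
E
python3 - <<'E'
from h import *
s=robot.read_state(); f=robot.grab_frame("wrist"); cv2.imwrite("pics/w1.png",f[:,:,::-1])
for t,z in (("stand",0),("leg_a_hinge",24),("leg_b_hinge",24),("leg_a_bar",24),("leg_b_bar",24),("block_center",47),("block",32),("tray",0),("bridge",0)):
    for r in robot.tip_of(t,"wrist")[:2]: print(t,round(r["score"],2),np.round(r["location"]),won(s,r["location"],z).round(1))
E
```

```text
stand 0.87 [169. 304.] [ 6.297e+02 -4.000e-01  0.000e+00]
stand 0.58 [203. 294.] [584.9  11.4   0. ]
leg_a_hinge 0.94 [172. 357.] [634.  -64.1  24. ]
leg_b_hinge 0.94 [175. 245.] [626.4  68.   24. ]
leg_b_hinge 0.71 [174. 358.] [632.4 -64.5  24. ]
leg_a_bar 0.97 [175. 436.] [ 636.3 -161.7   24. ]
leg_a_bar 0.66 [172. 172.] [627.5 165.2  24. ]
leg_b_bar 0.97 [172. 169.] [627.3 169.4  24. ]
block_center 0.85 [177. 313.] [632.4 -13.3  47. ]
block_center 0.67 [376. 477.] [ 280.5 -320.    47. ]
block 0.98 [362. 171.] [283.8 232.2  32. ]
block 0.93 [368. 474.] [ 288.9 -315.9   32. ]
tray 0.89 [284. 144.] [432.7 261.5   0. ]
tray 0.63 [293. 480.] [ 440.7 -288.7   -0. ]
bridge 0.74 [293. 300.] [445.4   1.3   0. ]
bridge 0.22 [295. 480.] [ 437.4 -289.6    0. ]
```

View pics/w1.png

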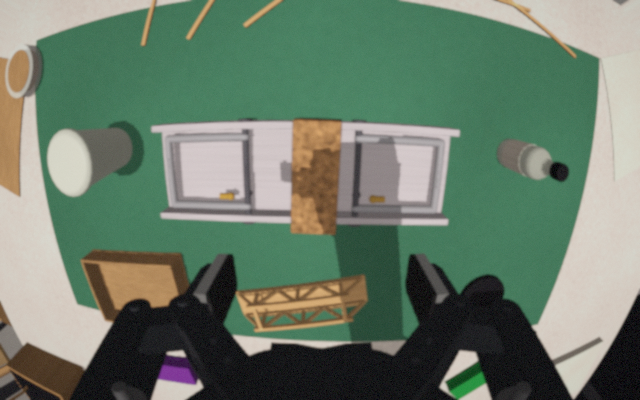

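Emit:
arm_command --rows '[[[-0.004,0.02,-0.05,0,0,-0.02],[-0.004,0.02,-0.12,0,0,-0.02],[-0.004,0.02,-0.19,0,0,-0.02],[-0.004,0.02,-0.25,0,0,-0.02],[-0.004,0.02,-0.25,0,0,-0.02],[-0.004,0.02,-0.25,0,0,-0.02]]]' --gripper 0.8

```text
time: 4.3
tool_pos: [630.8, -13.8, 116.4]
eef_rot: [3.141, 0.032, -0.005]
wrist_force: [0.6, 0.6, 0.5]
gripper_width: 0.805
finger_force: 0.0
```

Emit:
arm_command --rows '[[[0,0,-0.05,0,0,0],[0,0,-0.09,0,0,0],[0,0,-0.12,0,0,0],[0,0,-0.14,0,0,0],[0,0,-0.14,0,0,0],[0,0,-0.14,0,0,0]]]'

```text
time: 4.8
tool_pos: [633.0, -13.5, 48.9]
eef_rot: [-3.141, -0.032, -0.003]
wrist_force: [0.3, 0.7, 0.6]
gripper_width: 0.8
finger_force: 0.0
```

Emit:
arm_command --rows '[[[0,0,0,0,0,0],[0,0,0,0,0,0],[0,0,0,0,0,0],[0,0,0,0,0,0],[0,0,0,0,0,0],[0,0,0,0,0,0]]]' --gripper 0.4 --squeeze 40

```text
time: 5.3
tool_pos: [633.3, -13.5, 49.4]
eef_rot: [-3.141, -0.031, -0.005]
wrist_force: [-1.0, 0.0, 6.3]
gripper_width: 0.577
finger_force: 42.3
```

Emit:
arm_command --rows '[[[0,0,0.04,0,0,0],[0,0,0.12,0,0,0],[0,0,0.2,0,0,0.1],[0,0,0.2,0,0,0.25],[0,0,0.2,0,0,0.4],[0,0,0.2,0,0,0.55],[0,0,0.2,0,0,0.7],[0,0,0.2,0,0,0.7]]]'

```text
time: 5.97
tool_pos: [631.9, -13.9, 148.1]
eef_rot: [3.013, 0.889, 0.001]
wrist_force: [-0.9, -0.4, -2.0]
gripper_width: 0.578
finger_force: 42.0
```

Emit:
arm_command --rows '[[[-0.03,0.04,0,0,0,0.15],[-0.08,0.1,0,0,0,0.3],[-0.12,0.16,0,0,0,0.45],[-0.16,0.22,0,0,0,0.6],[-0.2,0.28,0,0,0,0.75],[-0.25,0.34,0,0,0,0.9],[-0.25,0.34,0,0,0,0.9]]]'

```text
time: 6.55
tool_pos: [501.7, 163.9, 148.2]
eef_rot: [-2.508, -1.886, -0.001]
wrist_force: [-0.6, 0.8, -2.0]
gripper_width: 0.576
finger_force: 42.0
```

Emit:
arm_command --rows '[[[-0.04,0.05,0,0,0,0.15],[-0.08,0.11,0,0,0,0.3],[-0.12,0.16,0,0,0,0.4],[-0.152,0.209,0,0,0,0.4],[-0.152,0.209,0,0,0,0.4],[-0.152,0.209,0,0,0,0.4]]]'

```text
time: 7.05
tool_pos: [430.1, 262.5, 147.9]
eef_rot: [2.198, 2.244, 0.001]
wrist_force: [0.6, 0.1, -1.9]
gripper_width: 0.571
finger_force: 42.0
```

Run:
```python
from h import *
s=robot.read_state(); print(np.round(s["tool_pos"],1),np.round(s["eef_rot"],3),s["gripper_width"])
f=robot.grab_frame("wrist"); cv2.imwrite("pics/w2.png",f[:,:,::-1])
robot.grab_frame("top"); robot.grab_frame("side")
for t,z in (("tray",0),("block_center",None)):
  for r in robot.tip_of(t,"wrist")[:2]: print(t,round(r["score"],2),np.round(r["location"]),won(s,r["location"],z if z is not None else s["tool_pos"][2]).round(1))
for c in ("top","side"):
  for r in robot.tip_of("tray",c)[:1]: print(c,onz(c,r["location"],0).round(1))
```

```text
[430.1 262.5 147.9] [2.198e+00 2.244e+00 1.000e-03] 0.5712501498605255
block_center 0.9 [266. 320.] [429.5 263.3 147.9]
block_center 0.86 [191. 136.] [335.5 300.7 147.9]
top [435.8 260.6   0. ]
side [427.8 255.3   0. ]
```

View pics/w2.png

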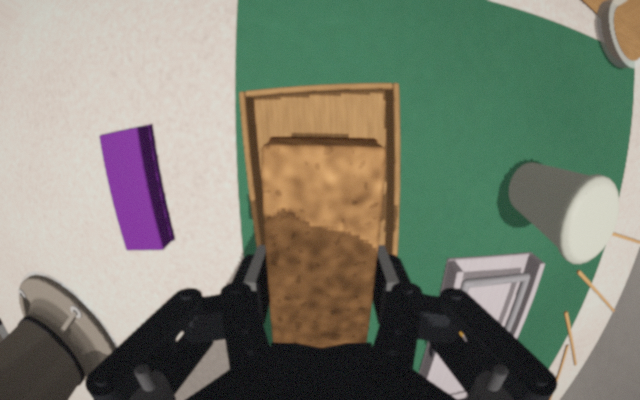

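Run:
```python
from h import *
s=robot.read_state()
for q in ((93,241),(84,399),(170,249),(170,399),(240,397),(240,257)): print(q,won(s,q,40).round(1))
```

```text
(93, 241) [368.  345.7  40. ]
(84, 399) [490.  354.9  40. ]
(170, 249) [373.1 284.   40. ]
(170, 399) [494.1 286.2  40. ]
(240, 397) [498.6 223.8  40. ]
(240, 257) [376.6 221.9  40. ]
```

Emit:
arm_command --rows '[[[0.01,-0.004,0,0,0,0.062],[0.01,-0.004,-0.06,0,0,0.062],[0.01,-0.004,-0.13,0,0,0.062],[0.01,-0.004,-0.18,0,0,0.062],[0.01,-0.004,-0.22,0,0,0.062],[0.01,-0.004,-0.246,0,0,0.062],[0.01,-0.004,-0.246,0,0,0.062],[0.01,-0.004,-0.246,0,0,0.062]]]'

```text
time: 8.07
tool_pos: [436.0, 258.9, 24.0]
eef_rot: [-2.144, -2.296, 0.001]
wrist_force: [0.2, 0.8, -2.1]
gripper_width: 0.577
finger_force: 43.4
```

Emit:
arm_command --rows '[[[0,0,0,0,0,0],[0,0,0,0,0,0],[0,0,0,0,0,0],[0,0,0,0,0,0]]]' --gripper 0.76

```text
time: 8.4
tool_pos: [436.3, 259.1, 24.9]
eef_rot: [2.143, 2.296, 0.002]
wrist_force: [0.1, 0.1, 0.2]
gripper_width: 0.757
finger_force: 0.0
```

Emit:
arm_command --rows '[[[0,0,0.04,0,0,0],[0,0,0.1,0,0,0],[0,0,0.18,0,0,0],[0,0,0.26,0,0,0],[0,0,0.3,0,0,0],[0,0,0.3,0,0,0]]]'

```text
time: 8.9
tool_pos: [438.2, 260.9, 179.5]
eef_rot: [2.142, 2.294, 0.013]
wrist_force: [0.9, 0.0, -0.5]
gripper_width: 0.76
finger_force: 0.0
```

Run:
```python
from h import *
s=robot.read_state(); f=robot.grab_frame("wrist")
print(np.round(s["tool_pos"],1),np.round(s["eef_rot"],3))
for r in robot.tip_of("block_center","wrist")[:2]: print(r,won(s,r["location"],20).round(1))
t=cv2.cvtColor(f,cv2.COLOR_RGB2BGR); cv2.imwrite("pics/w3.png",t)
```

```text
[438.2 260.9 179.5] [2.142 2.294 0.013]
{'location': [171.5, 141.0], 'score': 0.75} [244.4 263.2  20. ]
{'location': [335.6, 452.9], 'score': 0.74} [634.5  60.5  20. ]
```

View pics/w3.png

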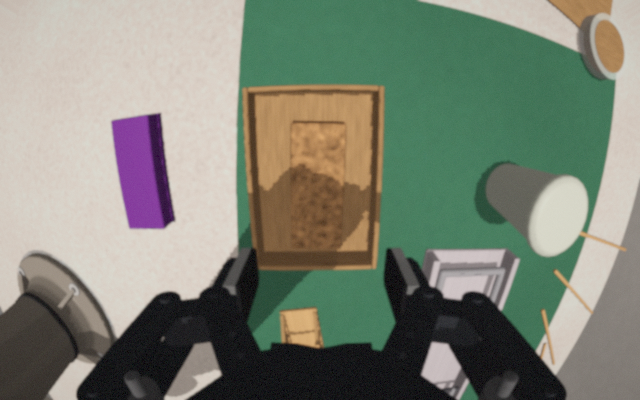

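Emit:
arm_command --rows '[[[0.02,-0.01,0,0,0,-0.14],[0.05,-0.03,0,0,0,-0.28],[0.08,-0.04,0,0,0,-0.42],[0.11,-0.05,0,0,0,-0.56],[0.14,-0.06,0,0,0,-0.7],[0.17,-0.08,0,0,0,-0.84],[0.2,-0.09,0,0,0,-1],[0.2,-0.09,0,0,0,-1]]]' --gripper 0.35

```text
time: 9.67
tool_pos: [537.8, 211.3, 172.3]
eef_rot: [2.864, 1.288, -0.003]
wrist_force: [0.1, -0.3, -0.4]
gripper_width: 0.348
finger_force: 0.0
```

Emit:
arm_command --rows '[[[0.03,-0.02,0,0,0,-0.15],[0.06,-0.03,0,0,0,-0.3],[0.09,-0.05,0,0,0,-0.45],[0.12,-0.06,0,0,0,-0.6],[0.15,-0.08,0,0,0,-0.75],[0.185,-0.092,0,0,0,-0.9],[0.185,-0.092,0,0,0,-1],[0.185,-0.092,0,0,0,-1]]]'

```text
time: 10.33
tool_pos: [627.7, 167.4, 172.3]
eef_rot: [3.139, 0.106, -0.004]
wrist_force: [-0.5, -0.2, -0.0]
gripper_width: 0.348
finger_force: 0.0
```

Emit:
arm_command --rows '[[[0,0,0,0,0,-0.058],[0,0,0,0,0,-0.058]]]'

```text
time: 10.5
tool_pos: [626.7, 168.7, 173.0]
eef_rot: [3.141, 0.043, -0.004]
wrist_force: [0.7, -0.0, -0.2]
gripper_width: 0.352
finger_force: 0.0
```

Run:
```python
from h import *
s=robot.read_state(); f=robot.grab_frame("wrist"); t=cv2.cvtColor(f,cv2.COLOR_RGB2BGR); cv2.imwrite("pics/w4.png",t)
print(np.round(s["tool_pos"],1),np.round(s["eef_rot"],3),robot.tip_extent)
for t,z in (("leg_b_bar",24),("leg_b_hinge",24),("cup",0),("leg_a_bar",24),("tray",0)):
  for r in robot.tip_of(t,"wrist")[:2]: print(t,round(r["score"],2),np.round(r["location"]),won(s,r["location"],z).round(1))
```

```text
[626.7 168.7 173. ] [ 3.141  0.043 -0.004] 11.0
leg_b_bar 0.68 [182. 326.] [630.1 163.9  24. ]
leg_b_hinge 0.91 [184. 423.] [631.2  68.5  24. ]
cup 0.74 [299. 581.] [ 437.3 -281.9    0. ]
cup 0.65 [145. 225.] [660.5 266.7   0. ]
leg_a_bar 0.78 [186. 582.] [ 639.4 -157.6   24. ]
```

View pics/w4.png

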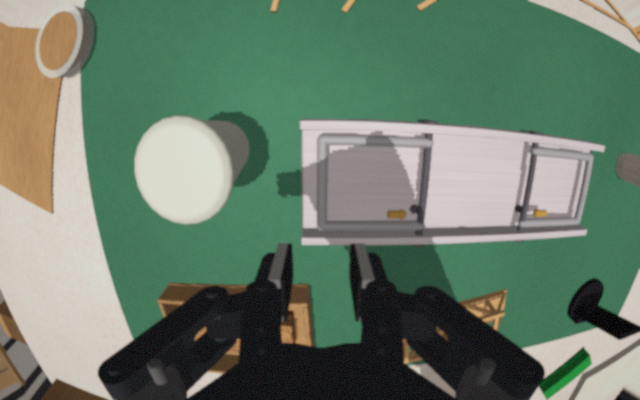

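Emit:
arm_command --rows '[[[-0.038,-0.001,-0.05,0,0,0],[-0.038,-0.001,-0.12,0,0,0],[-0.038,-0.001,-0.18,0,0,0],[-0.038,-0.001,-0.23,0,0,0],[-0.038,-0.001,-0.26,0,0,0],[-0.038,-0.001,-0.28,0,0,0],[-0.038,-0.001,-0.29,0,0,0],[-0.038,-0.001,-0.29,0,0,0]]]'

```text
time: 11.47
tool_pos: [609.1, 167.4, 28.7]
eef_rot: [3.141, 0.038, -0.001]
wrist_force: [0.6, -1.0, 0.8]
gripper_width: 0.35
finger_force: 0.0
```

Emit:
arm_command --rows '[[[0,0,0,0,0,0],[0,0,0,0,0,0],[0,0,0,0,0,0],[0,0,0,0,0,0]]]' --gripper 0 --squeeze 25

```text
time: 11.8
tool_pos: [610.3, 167.5, 30.6]
eef_rot: [-3.141, -0.036, -0.003]
wrist_force: [-0.6, -1.7, 3.3]
gripper_width: 0.103
finger_force: 26.8
```

Emit:
arm_command --rows '[[[0,-0.001,0.02,0,0,0],[0,-0.004,0.04,0,0,0],[0,-0.009,0.059,0,0,0],[0,-0.016,0.078,0,0,0],[0,-0.024,0.096,0,0,0],[0.001,-0.035,0.113,0,0,0],[0.001,-0.047,0.129,0,0,0],[0.001,-0.061,0.143,0,0,0]]]'

```text
time: 12.47
tool_pos: [610.6, 139.5, 103.2]
eef_rot: [-3.137, -0.039, -0.005]
wrist_force: [3.3, 6.4, 1.1]
gripper_width: 0.1
finger_force: 24.4
```

Emit:
arm_command --rows '[[[0,-0.015,0.013,0,0,0],[0,-0.031,0.025,0,0,0],[0,-0.049,0.035,0,0,0],[0,-0.067,0.043,0,0,0],[0.001,-0.086,0.049,0,0,0],[0.001,-0.105,0.054,0,0,0],[0.002,-0.125,0.056,0,0,0],[0.002,-0.141,0.057,0,0,0]]]'

```text
time: 13.13
tool_pos: [612.4, 72.1, 136.4]
eef_rot: [-3.135, -0.043, -0.009]
wrist_force: [-11.0, 5.1, 38.8]
gripper_width: 0.079
finger_force: 30.2
```

Emit:
arm_command --rows '[[[0,0,0,0,0,0],[0,-0.004,0,0,0,0],[0,-0.006,0,0,0,0],[0,-0.006,0,0,0,0]]]'

```text
time: 13.47
tool_pos: [612.7, 64.3, 136.9]
eef_rot: [-3.141, -0.037, -0.009]
wrist_force: [-11.3, -0.8, 42.1]
gripper_width: 0.075
finger_force: 32.1
```

Emit:
arm_command --rows '[[[0,0,0.006,0,0,0],[0,0,0.01,0,0,0],[0,0,0.01,0,0,0],[0,0,0.01,0,0,0]]]' --gripper 0.35

```text
time: 13.8
tool_pos: [610.0, 62.9, 134.1]
eef_rot: [3.141, 0.036, -0.003]
wrist_force: [0.4, 0.0, -0.4]
gripper_width: 0.353
finger_force: 0.0
```

Emit:
arm_command --rows '[[[0,0,0.04,0,0,0],[0,0,0.1,0,0,0],[0,0,0.14,0,0,0],[0,0,0.14,0,0,0]]]'

```text
time: 14.13
tool_pos: [612.8, 63.8, 208.2]
eef_rot: [-3.141, -0.037, -0.009]
wrist_force: [0.2, -0.4, 0.7]
gripper_width: 0.349
finger_force: 0.0
```

Run:
```python
from h import *
s=robot.read_state(); f=robot.grab_frame("wrist")
f2=robot.grab_frame("side")
print(np.round(s["tool_pos"],1),np.round(s["eef_rot"],3),np.round(s["wrist_force"],1))
for r in robot.tip_of("leg_b_bar","side")[:2]: print(r,onz("side",r["location"],124).round(1),onz("side",r["location"],24).round(1))
a=f2[110:290,300:440]; a=cv2.resize(a,(467,600),interpolation=cv2.INTER_CUBIC); 
cv2.imwrite("pics/s2.png",a[:,:,::-1])
```

```text
[612.8  63.8 208.2] [-3.141 -0.037 -0.009] [ 0.2 -0.4  0.7]
{'location': [155.6, 365.4], 'score': 0.59} [631.7  64.  124. ] [668.2 158.3  24. ]
{'location': [325.1, 316.8], 'score': 0.51} [ 433.1 -338.2  124. ] [ 440.9 -302.    24. ]
```

View pics/s2.png

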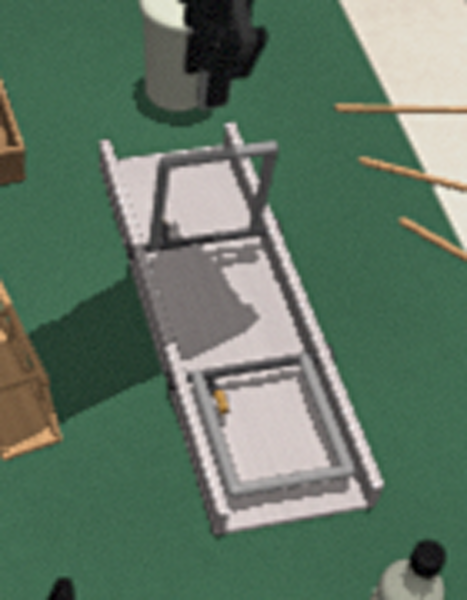

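Emit:
arm_command --rows '[[[0.007,-0.07,0,0,0,0],[0.015,-0.15,0,0,0,0],[0.022,-0.23,0,0,0,0],[0.03,-0.31,0,0,0,0],[0.037,-0.38,0,0,0,0],[0.044,-0.44,0,0,0,0],[0.046,-0.452,0,0,0,0],[0.046,-0.452,0,0,0,0]]]'

```text
time: 14.95
tool_pos: [632.4, -166.4, 202.1]
eef_rot: [3.141, 0.028, -0.006]
wrist_force: [0.4, -0.3, 0.9]
gripper_width: 0.352
finger_force: 0.0
```

Run:
```python
from h import *
s=robot.read_state(); f=robot.grab_frame("wrist"); cv2.imwrite("pics/w5.png",f[:,:,::-1])
print(np.round(s["tool_pos"],1),np.round(s["eef_rot"],3))
for t,z in (("leg_a_bar",24),("leg_a_hinge",24),("leg_b_bar",124),("leg_b_hinge",24),("glue",0)):
  for r in robot.tip_of(t,"wrist")[:2]: print(t,round(r["score"],2),np.round(r["location"]),won(s,r["location"],z).round(1))
```

```text
[ 632.4 -166.4  202.1] [ 3.141  0.028 -0.006]
leg_a_bar 0.73 [177. 314.] [ 633.3 -159.6   24. ]
leg_a_hinge 0.77 [179. 225.] [629.6 -64.8  24. ]
leg_b_bar 0.98 [204.  75.] [633.  60. 124.]
leg_b_bar 0.3 [139. 416.] [ 687.9 -232.1  124. ]
leg_b_hinge 0.77 [179. 123.] [630.   69.7  24. ]
glue 0.63 [139. 417.] [ 673.5 -273.3    0. ]
```

Emit:
arm_command --rows '[[[0,0.009,-0.05,0,0,0],[0,0.009,-0.12,0,0,0],[0,0.009,-0.19,0,0,0],[0,0.009,-0.25,0,0,0],[0,0.009,-0.3,0,0,0],[0,0.009,-0.33,0,0,0],[0,0.009,-0.356,0,0,0],[0,0.009,-0.356,0,0,0]]]'

```text
time: 15.92
tool_pos: [632.6, -157.1, 24.1]
eef_rot: [-3.14, -0.038, 0.005]
wrist_force: [-1.2, 0.5, -0.4]
gripper_width: 0.349
finger_force: 0.0
```

Emit:
arm_command --rows '[[[0,0,0,0,0,0],[0,0,0,0,0,0],[0,0,0,0,0,0],[0,0,0,0,0,0]]]' --gripper 0 --squeeze 30

```text
time: 16.25
tool_pos: [634.4, -162.0, 28.3]
eef_rot: [3.137, 0.033, 0.003]
wrist_force: [0.0, -6.5, -0.5]
gripper_width: 0.1
finger_force: 30.3
```

Emit:
arm_command --rows '[[[0,-0.002,0.024,0,0,0],[0,0,0.045,0,0,0],[0,0.003,0.065,0,0,0],[0,0.008,0.084,0,0,0],[0,0.016,0.103,0,0,0],[0,0.027,0.12,0,0,0],[0,0.039,0.136,0,0,0],[0,0.053,0.15,0,0,0]]]'

```text
time: 16.92
tool_pos: [633.8, -131.7, 102.4]
eef_rot: [3.14, 0.036, 0.0]
wrist_force: [-0.9, -3.4, -1.0]
gripper_width: 0.096
finger_force: 29.2
```

Emit:
arm_command --rows '[[[0,0.015,0.015,0,0,0],[0,0.031,0.028,0,0,0],[0,0.049,0.039,0,0,0],[0,0.067,0.048,0,0,0],[0,0.086,0.055,0,0,0],[0,0.105,0.06,0,0,0],[0,0.125,0.062,0,0,0],[0,0.144,0.063,0,0,0]]]'

```text
time: 17.58
tool_pos: [632.7, -60.0, 134.0]
eef_rot: [3.14, 0.035, -0.004]
wrist_force: [-7.0, -1.8, 10.3]
gripper_width: 0.096
finger_force: 30.0
```

Emit:
arm_command --rows '[[[0,0.004,0,0,0,0],[0,0.006,0,0,0,0],[0,0.006,0,0,0,0],[0,0.006,0,0,0,0]]]'

```text
time: 17.92
tool_pos: [632.8, -58.8, 134.3]
eef_rot: [3.138, 0.034, -0.003]
wrist_force: [-6.8, -7.5, 9.9]
gripper_width: 0.092
finger_force: 30.2
```

Emit:
arm_command --rows '[[[0,-0.002,0,0,0,0],[0,-0.004,0,0,0,0],[0,-0.004,0,0,0,0],[0,-0.004,0,0,0,0]]]' --gripper 0.35

```text
time: 18.25
tool_pos: [634.2, -57.2, 133.1]
eef_rot: [-3.14, -0.039, -0.001]
wrist_force: [-0.4, -0.3, -0.2]
gripper_width: 0.353
finger_force: 0.0
```

Emit:
arm_command --rows '[[[0,0,0.04,0,0,0],[0,0,0.1,0,0,0],[0,0,0.17,0,0,0],[0,0,0.2,0,0,0],[0,0,0.2,0,0,0]]]'

```text
time: 18.67
tool_pos: [636.6, -57.6, 237.8]
eef_rot: [-3.141, -0.038, -0.013]
wrist_force: [1.2, -0.3, 0.9]
gripper_width: 0.35
finger_force: 0.0
```

Emit:
arm_command --rows '[[[-0.04,0.015,0,0,0,0.14],[-0.08,0.03,0,0,0,0.28],[-0.12,0.045,0,0,0,0.42],[-0.16,0.06,0,0,0,0.56],[-0.2,0.075,0,0,0,0.7],[-0.25,0.09,0,0,0,0.84],[-0.3,0.105,0,0,0,1],[-0.36,0.12,0,0,0,1]]]' --gripper 0.85

```text
time: 19.33
tool_pos: [452.8, 2.3, 231.9]
eef_rot: [-2.883, -1.246, 0.0]
wrist_force: [-0.2, 0.5, 0.8]
gripper_width: 0.854
finger_force: 0.0
```

Emit:
arm_command --rows '[[[0,0,0,0,0,0.15],[0,0,0,0,0,0.3],[0,0,0,0,0,0.45],[0,0,0,0,0,0.6],[0,0,0,0,0,0.75],[0,0,0,0,0,0.9],[0,0,0,0,0,1],[0,0,0,0,0,1]]]'

```text
time: 20.0
tool_pos: [453.4, 1.9, 232.1]
eef_rot: [-2.191, -2.25, 0.001]
wrist_force: [0.4, -0.4, 0.2]
gripper_width: 0.852
finger_force: 0.0
```

Emit:
arm_command --rows '[[[0,0,0,0,0,0.13],[0,0,0,0,0,0.25],[0,0,0,0,0,0.25],[0,0,0,0,0,0.25]]]'

```text
time: 20.33
tool_pos: [453.6, 1.6, 232.4]
eef_rot: [-1.969, -2.447, 0.0]
wrist_force: [-0.5, 0.0, -0.5]
gripper_width: 0.848
finger_force: 0.0
```

Run:
```python
from h import *
s=robot.read_state(); f=robot.grab_frame("wrist"); cv2.imwrite("pics/w6.png",f[:,:,::-1])
f2=robot.grab_frame("top"); robot.grab_frame("side")
print(np.round(s["tool_pos"],1),np.round(s["eef_rot"],3))
for t,z in (("leg_a_bar",124),("leg_b_bar",124),("stand_rest",129),("bridge",0)):
  for r in robot.tip_of(t,"wrist")[:1]: print(t,round(r["score"],2),np.round(r["location"]),won(s,r["location"],z).round(1))
  for c in ("top","side"):
    for r in robot.tip_of(t,c)[:1]: print(c,t,round(r["score"],2),np.round(r["location"]),onz(c,r["location"],z).round(1))
t=cv2.cvtColor(f,cv2.COLOR_RGB2BGR)
```

```text
[453.6   1.6 232.4] [-1.969 -2.447  0.   ]
leg_a_bar 0.8 [286. 477.] [631.  -55.9 124. ]
top leg_a_bar 0.71 [142. 335.] [637.2 -53.4 124. ]
side leg_a_bar 0.72 [192. 381.] [636.2 -55.5 124. ]
leg_b_bar 0.67 [173. 524.] [632.5  67.2 124. ]
side leg_b_bar 0.76 [155. 364.] [627.3  65.8 124. ]
stand_rest 0.71 [239. 504.] [634.1   1.1 129. ]
top stand_rest 0.78 [145. 315.] [ 6.309e+02 -5.000e-01  1.290e+02]
side stand_rest 0.92 [173. 374.] [636.3  -1.1 129. ]
bridge 0.88 [164. 312.] [442.3   3.3   0. ]
side bridge 0.85 [217. 295.] [439.6  -5.1   0. ]
```

View pics/w6.png

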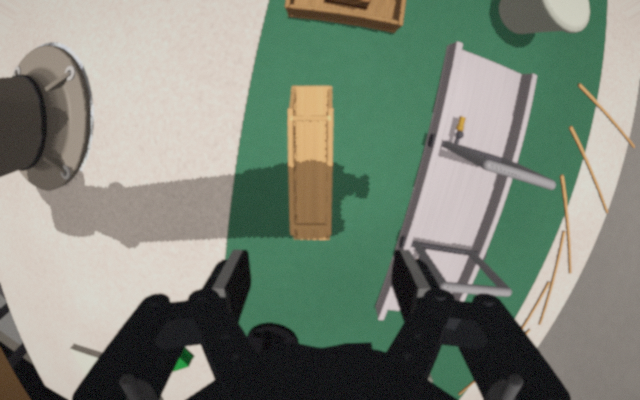

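Run:
```python
from h import *
s=robot.read_state(); t=cv2.imread("pics/w6.png")
hs=cv2.cvtColor(t,cv2.COLOR_BGR2HSV); m=cv2.inRange(hs,(8,80,60),(28,255,255)); m[:, :270]=0; m[:,350:]=0; m[:75]=0; m[250:]=0
p=np.argwhere(m); print(len(p),p.min(0),p.max(0))
for r in (88,95,112,125,150,175,200,225,236):
    c=np.where(m[r])[0]; print(r,c.min(),c.max(),won(s,(r,c.min()),45).round(1)[:2],won(s,(r,c.max()),45).round(1)[:2],"z5",won(s,(r,(c.min()+c.max())/2),5).round(1)[:2])
c=p[:,1].mean(); print(won(s,(p[:,0].min(),c),5),won(s,(p[:,0].max(),c),5))
```

```text
6683 [ 86 287] [239 333]
88 292 331 [405.   85.3] [443.7  93.6] z5 [422.9  90.6]
95 291 331 [405.5  78. ] [445.3  86.6] z5 [424.1  82.6]
112 288 332 [406.2  60.1] [450.2  69.7] z5 [427.2  63. ]
125 287 332 [407.9  46.7] [453.2  56.5] z5 [429.9  48.1]
150 288 332 [414.1  21.1] [459.  31.] z5 [436.7  19.4]
175 289 331 [420.4  -5.2] [464.1   4.5] z5 [443.  -10.2]
200 289 331 [425.7 -32.8] [470.4 -22.8] z5 [449.6 -41.1]
225 290 331 [432.2 -61.7] [477.2 -51.5] z5 [457.1 -73.5]
236 293 329 [438.1 -74.4] [478.1 -65.3] z5 [460.8 -88.3]
[420.89864534  92.58248056   5.        ] [460.63292158 -92.77052064   5.        ]
```

Emit:
arm_command --rows '[[[-0.024,-0.003,-0.04,0,0,0],[-0.024,-0.003,-0.11,0,0,0],[-0.024,-0.003,-0.18,0,0,0],[-0.024,-0.003,-0.25,0,0,0],[-0.024,-0.003,-0.31,0,0,0],[-0.024,-0.003,-0.31,0,0,0]]]'

```text
time: 21.58
tool_pos: [438.1, -0.3, 73.4]
eef_rot: [-1.959, -2.446, 0.008]
wrist_force: [-0.0, 0.4, -0.8]
gripper_width: 0.851
finger_force: 0.0
```

Emit:
arm_command --rows '[[[0,0,-0.03,0,0,0],[0,0,-0.06,0,0,0],[0,0,-0.08,0,0,0],[0,0,-0.1,0,0,0],[0,0,-0.1,0,0,0],[0,0,-0.1,0,0,0]]]'

```text
time: 22.08
tool_pos: [442.1, -0.0, 28.2]
eef_rot: [1.964, 2.452, -0.0]
wrist_force: [-0.8, 0.1, -0.0]
gripper_width: 0.847
finger_force: 0.0
```

Emit:
arm_command --rows '[[[0,0,0,0,0,0],[0,0,0,0,0,0],[0,0,0,0,0,0],[0,0,0,0,0,0],[0,0,0,0,0,0]]]' --gripper 0.3 --squeeze 30

```text
time: 22.5
tool_pos: [442.4, -0.1, 28.6]
eef_rot: [1.964, 2.45, 0.001]
wrist_force: [-1.7, 0.8, 6.1]
gripper_width: 0.531
finger_force: 30.7
```

Emit:
arm_command --rows '[[[0,0,0.04,0,0,0],[0,0,0.1,0,0,0],[0,0,0.17,0,0,0],[0,0,0.24,0,0,0],[0,0,0.3,0,0,0],[0,0,0.34,0,0,0],[0,0,0.34,0,0,0]]]'

```text
time: 23.08
tool_pos: [444.3, 0.2, 202.1]
eef_rot: [1.961, 2.446, 0.007]
wrist_force: [0.4, -0.0, -1.9]
gripper_width: 0.529
finger_force: 32.4
```

Emit:
arm_command --rows '[[[0.03,0,0,0,0,-0.06],[0.08,0.001,0,0,0,-0.12],[0.14,0.002,0,0,0,-0.18],[0.2,0.003,0,0,0,-0.247],[0.26,0.004,0,0,0,-0.247],[0.32,0.004,0,0,0,-0.247],[0.36,0.004,0,0,0,-0.247],[0.379,0.004,0,0,0,-0.247]]]'

```text
time: 23.75
tool_pos: [633.1, 1.9, 196.3]
eef_rot: [-2.192, -2.249, 0.0]
wrist_force: [0.0, 0.1, -0.9]
gripper_width: 0.53
finger_force: 32.3
```

Emit:
arm_command --rows '[[[0,0,0,0,0,0],[0,0,0,0,0,0],[0,0,0,0,0,0]]]'

```text
time: 24.0
tool_pos: [629.7, 2.0, 197.3]
eef_rot: [-2.191, -2.25, 0.002]
wrist_force: [-0.6, -0.4, -1.4]
gripper_width: 0.532
finger_force: 32.3
```

Run:
```python
from h import *
s=robot.read_state(); f=robot.grab_frame("wrist"); cv2.imwrite("pics/w7.png",f[:,:,::-1])
robot.grab_frame("top"); robot.grab_frame("side")
print(np.round(s["tool_pos"],1),np.round(s["eef_rot"],3))
for t,z in (("leg_a_bar",124),("leg_b_bar",124),("stand_rest",129),("leg_a_hinge",24),("leg_b_hinge",24),("stand",0),("bridge",s["tool_pos"][2]-28)):
  for r in robot.tip_of(t,"wrist")[:1]: print(t,round(r["score"],2),np.round(r["location"]),won(s,r["location"],z).round(1))
  for c in ("top","side"):
    for r in robot.tip_of(t,c)[:1]: print(c,t,round(r["score"],2),np.round(r["location"]),onz(c,r["location"],z).round(1))
```

```text
[629.7   2.  197.3] [-2.191e+00 -2.250e+00  2.000e-03]
top leg_b_bar 0.49 [148. 290.] [624.6  64.1 124. ]
side leg_b_bar 0.49 [153. 364.] [631.3  72.  124. ]
top stand_rest 0.83 [142. 314.] [ 6.375e+02 -1.000e-01  1.290e+02]
side stand_rest 0.7 [171. 374.] [636.2   4.8 129. ]
side leg_a_hinge 0.79 [222. 374.] [628.2 -71.3  24. ]
top leg_b_hinge 0.88 [150. 291.] [639.5  67.6  24. ]
top stand 0.73 [155. 312.] [630.2   9.5   0. ]
side stand 0.72 [206. 365.] [626.9  -1.2   0. ]
bridge 0.76 [239. 321.] [629.7   4.3 169.3]
top bridge 0.88 [140. 314.] [ 6.332e+02 -5.000e-01  1.693e+02]
side bridge 0.89 [164. 372.] [623.9  -9.3 169.3]
```

Emit:
arm_command --rows '[[[0.004,0,-0.02,0,0,0],[0.004,0,-0.04,0,0,0],[0.004,0,-0.06,0,0,0],[0.004,0,-0.07,0,0,0],[0.004,0,-0.075,0,0,0],[0.004,0,-0.075,0,0,0],[0.004,0,-0.075,0,0,0]]]'

```text
time: 25.78
tool_pos: [633.4, 2.0, 160.2]
eef_rot: [-2.192, -2.25, 0.0]
wrist_force: [-0.1, 0.2, -1.0]
gripper_width: 0.533
finger_force: 32.3
```

Emit:
arm_command --rows '[[[0,0,-0.003,0,0,0],[0,0,-0.003,0,0,0],[0,0,-0.003,0,0,0]]]'

```text
time: 26.03
tool_pos: [633.5, 1.9, 159.1]
eef_rot: [2.192, 2.25, 0.001]
wrist_force: [-0.6, 1.2, -0.8]
gripper_width: 0.535
finger_force: 32.3
```

Emit:
arm_command --rows '[[[0,0,-0.002,0,0,0],[0,0,-0.002,0,0,0],[0,0,-0.002,0,0,0]]]'

```text
time: 26.28
tool_pos: [633.3, 1.9, 157.8]
eef_rot: [2.193, 2.25, -0.0]
wrist_force: [-0.6, 0.1, -1.1]
gripper_width: 0.534
finger_force: 32.3
```

Emit:
arm_command --rows '[[[0,0,-0.003,0,0,0],[0,0,-0.003,0,0,0],[0,0,-0.003,0,0,0]]]'

```text
time: 26.53
tool_pos: [633.4, 1.9, 157.7]
eef_rot: [2.192, 2.249, -0.0]
wrist_force: [-4.0, -0.3, 8.4]
gripper_width: 0.531
finger_force: 33.4
```

Emit:
arm_command --rows '[[[0,0,0.002,0,0,0],[0,0,0.002,0,0,0],[0,0,0.002,0,0,0],[0,0,0.002,0,0,0]]]' --gripper 0.85

```text
time: 26.87
tool_pos: [633.4, 2.0, 157.2]
eef_rot: [2.193, 2.25, 0.0]
wrist_force: [-1.1, -0.3, 0.4]
gripper_width: 0.854
finger_force: 0.0
```

Emit:
arm_command --rows '[[[0,0,0.02,0,0,0],[0,0,0.06,0,0,0],[0,0,0.12,0,0,0],[0,0,0.18,0,0,0],[0,0,0.24,0,0,0],[0,0,0.3,0,0,0],[0,0,0.3,0,0,0],[0,0,0.3,0,0,0]]]'

```text
time: 27.53
tool_pos: [634.4, 2.3, 310.2]
eef_rot: [2.19, 2.248, 0.005]
wrist_force: [0.0, 0.1, -0.4]
gripper_width: 0.848
finger_force: 0.0
```

Run:
```python
from h import *
s=robot.read_state(); f=robot.grab_frame("side"); t=robot.grab_frame("top")
print(np.round(s["tool_pos"],1),np.round(s["wrist_force"],1))
for n,z in (("bridge",129),("stand_rest",129),("leg_a_bar",124),("leg_b_bar",124)):
  for c in ("top","side"):
    for r in robot.tip_of(n,c)[:1]: print(c,n,round(r["score"],2),onz(c,r["location"],z).round(1))
a=cv2.resize(f[100:290,250:450],(631,600),interpolation=cv2.INTER_CUBIC); cv2.imwrite("pics/s3.png",a[:,:,::-1])
```

```text
[634.4   2.3 310.2] [ 0.   0.1 -0.4]
top bridge 0.57 [629.6   3.1 129. ]
top stand_rest 0.81 [638.5   8.7 129. ]
side stand_rest 0.69 [636.2  -1.4 129. ]
side leg_a_bar 0.86 [633.8 -62.1 124. ]
top leg_b_bar 0.49 [627.4  73.2 124. ]
side leg_b_bar 0.62 [437.2 154.  124. ]
```

View pics/s3.png

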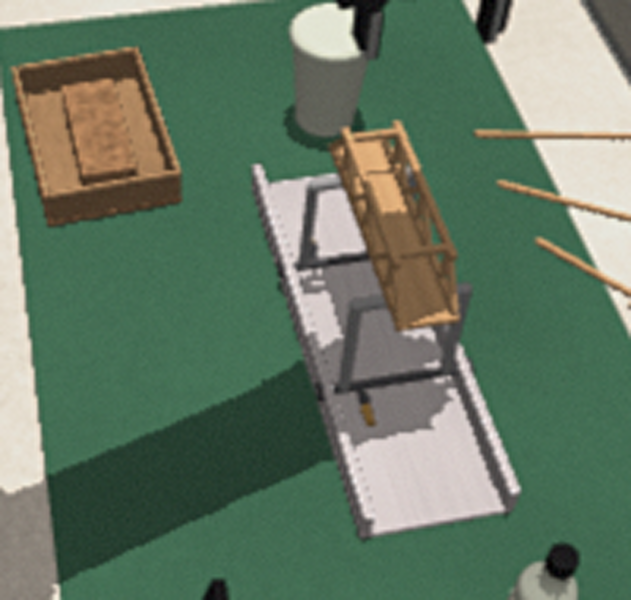

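Run:
```python
from h import *
P=lambda x,y:(100+y/3.158-.3,250+x/3.155-.3)
for n,q,z in (("near L deck",(403,328),131),("near R deck",(458,317),131),("barA L top",(352,303),127),("barA R top",(468,291),127),("far L",(333,147),131),("top L far",(347,128),174),("top R far",(400,123),174),("top R near",(455,250),174),("top L near",(392,265),174),("rail NL",(365,530),32),("rail NR",(515,500),32),("rail FL",(257,168),32)):
    print(n,onz("side",P(*q),z).round(1))
u=np.array([-.023,1]);v=np.array([1,.023]);C=np.array([631.5,2.3])
for a,b in ((-95,-23),(-95,23),(95,-23)):
    p=proj("side",[*(C+a*u+b*v),131])[0]; print("exp deck",a,b,((p[1]-250)*3.155).round(),((p[0]-100)*3.158).round())
t=robot.grab_frame("top")[:,:,::-1].copy(); cv2.imwrite("pics/t3.png",t)
print(blob(t,(110,180,270,360),(8,80,70),(28,255,255),"top",150))
```

```text
near L deck [616.7 -93.2 131. ]
near R deck [658.3 -90.5 131. ]
barA L top [588.  -61.7 127. ]
barA R top [674.6 -65.6 127. ]
far L [612.4  94.  131. ]
top L far [613.3  69.5 174. ]
top R far [654.8  67.9 174. ]
top R near [657. -64. 174.]
top L near [609.7 -69.7 174. ]
rail NL [ 573.  -194.1   32. ]
rail NR [ 687.7 -189.7   32. ]
rail FL [571.7 178.1  32. ]
exp deck -95 -23 394.0 328.0
exp deck -95 23 456.0 318.0
exp deck 95 -23 324.0 145.0
{'n': 548, 'c': array([635.4,  60.9]), 'size': array([74.3, 54.8]), 'longdir': 89.0}
```

```bash
python3 -c "
from plant import robot
print(robot.hand_in())"
```

```text
the job is handed in; nothing more can be done
None
```

I handed the job in at about 28 s of simulated time: the block is in the tray, both legs are up, and the bridge lies deck down across them, about 4 mm off centre by the last pictures. The hand-in gave no verdict, and I judged that both legs had clicked home from camera and force readings, not a joint reading.

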